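# Walk the bench sealer round and set it against the fence

### The job

The heavy heat sealer has been left skew on the packing bench. Walk it round by pushing at its corners with the fingertips until its back faces the fence squarely, then push it home so that the whole back edge of its board lies flat against the fence. Keep it flat on the bench, do not run a corner into the fence while it is still skew, and leave the other things on the bench where they are.

Things in the scene. Friction and masses are not known exactly. Their poses are not given: they have to be found in the camera images.
- sealer: the heat sealer: a pale timber board 220 (x) x 130 (y) x 20 mm on four 6 mm rubber feet at (+-85, +-48) mm, so the board's edges stand 6 to 26 mm above the bench; on it a grey aluminium housing, top 72 mm up. Origin: centre underneath, at bench level. +x along the board, +y out of its back, -y out of its front, z up. Too wide to grip; stiff, does not rock
- mouth (a point): middle of the open mouth with the dark hot plate, under the sloping hood, at the sealer's front; before it about 30 mm of bare board ending in a low lip (top 32 mm above the bench) along the front edge, which lies 35 mm farther out in -y
- back_sheet (a point): middle of the upright aluminium back sheet (196 mm long, with the black mains inlet), 14 mm in from the board's back edge. The sealer weighs 1.2 to 2.0 kg, centre of mass on its middle line, 8 mm towards the back; to slide it takes about 6 to 14 N, to turn it by a corner about half of that
- back_corner_a (a point): the board's back corner at its +x end, mid-thickness, 16 mm above the bench
- back_corner_b (a point): the board's back corner at its -x end, likewise
- fence: the fence: a dark hardwood rail 420 mm long, 28 mm thick, 48 mm high, bolted to the bench by two steel angles behind it. Origin: middle of the working face at bench level. x along the rail (210 mm each way), +y into the rail (the face looks to -y, towards the sealer), z up. It does not move. When the sealer is home its x and y axes are parallel to these, same way round
- pack_a: a small flat carton pack, 88 x 55 x 22 mm, lying on the bench; origin centre of its underside, x along its length. Leave alone
- pack_b: the same kind of pack, lying; leave alone
- pack_c: the same kind of pack, lying; leave alone
- glue_jar: a closed white jar, 58 mm across, 75 mm high; origin centre of its underside. Leave alone
- tape_roll: a cardboard ring 84 mm across, 24 mm high, lying flat; origin centre of its underside. Leave alone
- mug: a steel mug 76 mm across, 85 mm high, handle at its +y; origin centre of its underside. Leave alone
- scraper: a flat wooden-handled scraper 190 mm long, lying behind the fence; origin near its middle, x along it. Leave alone

How it is judged:
By the outcome, as a careful person would: the job done as asked, in the order asked, and still so for the second after the job is handed in, with the robot touching nothing.
It also fails if it takes over 64 s, if anything falls off the work surface, if the arm or the gripper's body presses on something with over 40 N, if the wrist force passes 120 N, or if a joint passes its speed limit or range.

### The arm

A 6-joint arm with a two-finger parallel gripper is mounted at the origin on the work surface. World frame = base frame: x ahead of the robot, y to its left, z up, the work surface at z = 0. Lengths are in m, angles in rad, forces in N, time in s.
With the tool pointing down it reaches from about 0.425 to 0.95 m from the base axis. Payload 3.5 kg.
Tool frame: the origin (TCP) lies between the finger pads; the fingertips stand 17 mm ahead of it and the grasp point (between the pads) lies 2 mm behind it; x points along the fingers, y is the direction in which the jaws open and shut, and the axes are right-handed (so a half turn about x gives the same grasp; the last joint's range is limited). The gripper opens to 85 mm and grips with 20 to 120 N. Pads are 22 mm wide; open, the fingers measure 114 mm over their backs; the gripper's body (76 mm by 85 mm) begins 54 mm behind the grasp point. The pads swing forward as they close: fully open they stand 13 mm farther back than shut.
Start: joints at [1.006, 0.286, 1.577, -0, 1.279, -0.15], TCP at [0.272, 0.618, 0.248] pointing down, gripper open.
Joint ranges: [-2.77, 2.77], [-0.9, 2.22], [0.21, 2.48], [-1.53, 4.67], [0.24, 2.81], [-2.84, 2.84]. Speed limits (rad/s): [2.79, 2.79, 3.14, 3.14, 3.14, 3.14].

### API

Orientations are given as a 3x3 rotation matrix whose columns are the frame's x, y, z axes.
In Python, from workcell import telemetry, optics, order gives the robot as it stands.
- The arm moves only by the tool drive_tool, never from a script. Its arguments are lists of equal length, an entry for each row: "dp": the shift along the tool's x, y, z in mm, a list of three; "twist": the turn, a rotation vector about the tool's x, y, z in rad, a list of three. A call has 1 to 8 rows; each row shifts and turns the pose as measured when the row begins, along the tool's axes as they then stand; what a row does not reach is not made up. A row lasts 1/10 s, in which the tool goes at most 50 mm and 8.59 degrees, less where a joint would pass 70% of its speed; a pose out of reach is approached as far as the arm can. A call is refused whole if a number of a shift passes 50 or a number of a turn 0.15, either way. A call with a gripper value outside its range is refused whole. "fingers" is the opening, from -1 (shut) to 1 (fully open), so that 0 is half open, set as the call begins (left out, the last holds). The fingers move at their own pace and stop on an object; the grip force is fixed at half the most. Time passes only in rows, so rows that do not move let the fingers close. It gives the time, the measured TCP pose, the force and the opening at its end, in the units of the state.
- telemetry.get_state(): the state, without advancing time (a new reading comes with each control period).
- optics.capture(name): name is "scene" or "top" or "wrist"; returns a dict with "color" (400x640x3 uint8, red, green, blue), "depth" (400x640 float32, m along the optical axis (not along the pixel's ray), 0 where there is no reading), "vfov" (degrees; the focal length in pixels is half the picture's height over the tangent of half this angle, whatever the lens; pixels are square), "cx", "cy" (the principal point, pixels), "view" (4x4, takes a point from world to camera coordinates). Camera axes: x right, y up, looking along -z (the intrinsics and any distortion apply to the point x, -y, -z); pixel columns grow to the right and rows downward; lengths in m; the calibration is good to about 2 mm. A picture is of the moment at which its call begins.
- order.close_job(): hands the job in, once; it reports no verdict.
The state is a dict: "clock": time; "joints": joint angles; "joint_velocities": joint speeds; "joint_efforts": joint torques, N m; "eef_pos": TCP position; "ee_rot": TCP orientation; "force": force on the tool from outside, world axes, zero at the start; "moment": the same for the moment, N m; "finger_gap": opening from 0.0 (shut) to 1.0 (fully open).
Only numpy, scipy, OpenCV 4.12 (cv2) and the standard library are available. Lean on these libraries where they do the work, as an engineer would, in place of code of your own. Each camera call takes 0.05 s, during which the arm holds its last target. There are 200 camera calls.

## Working session

There is one attempt and no reset: what is moved stays moved. The work goes in short steps, Python scripts to look and compute and a tool call to move; the robot and the scene stay as the last step left them, time stands still between calls to the robot, and variables do not carry over. Pictures are saved under pics/ and viewed, about 8 in all and at most 12, crops included, and the job is handed in when it is done.

Besides the shell and the picture viewer there is one more tool, called after ">>>" as name(argument=value, ...), one argument or row to a line, values as JSON. drive_tool: Moves the arm, as the interface text tells. Its arguments: {"type":"object","properties":{"dp":{"type":"array"},"twist":{"type":"array"},"fingers":{"type":"number"}},"required":["dp","twist"]}

```bash
mkdir -p pics; ls
cat > h.py <<'E'
import numpy as np, cv2
from workcell import telemetry, optics, order
def cap(n):
    d=optics.capture(n); return d
def save(d,fn,crop=None,s=1):
    im=cv2.cvtColor(d["color"],cv2.COLOR_RGB2BGR)
    if crop: x0,y0,x1,y1=crop; im=im[y0:y1,x0:x1]
    if s!=1: im=cv2.resize(im,None,fx=s,fy=s,interpolation=cv2.INTER_CUBIC)
    cv2.imwrite("pics/"+fn,im)
def ray(d,u,v):
    f=200/np.tan(np.radians(d["vfov"])/2)
    V=np.array(d["view"]); R=V[:3,:3]; c=-R.T@V[:3,3]
    r=R.T@np.array([(u-d["cx"])/f,-(v-d["cy"])/f,-1.0]); return c,r
def atz(d,u,v,z):
    c,r=ray(d,u,v); return c+r*(z-c[2])/r[2]
def dep(d,u,v):
    c,r=ray(d,u,v); return c+r*float(d["depth"][int(v),int(u)])
def proj(d,p):
    f=200/np.tan(np.radians(d["vfov"])/2)
    V=np.array(d["view"]); q=V[:3,:3]@np.array(p)+V[:3,3]
    return d["cx"]+f*q[0]/-q[2], d["cy"]-f*q[1]/-q[2]
E
python3 - <<'E'
from h import *
import pickle
for n in ["scene","top"]:
    d=cap(n); save(d,n+"0.png"); pickle.dump(d,open(n+"0.pkl","wb"))
    print(n,{k:(v if k not in("color","depth") else v.shape) for k,v in d.items()})
s=telemetry.get_state(); print(s)
E
```

```text
pics
scene {'color': (400, 640, 3), 'depth': (400, 640), 'vfov': 45.66709037948847, 'cx': 322.5154356494248, 'cy': 197.83758503039223, 'view': array([[ 0.75411973,  0.65664481,  0.01100075, -0.46080751],
       [-0.48197871,  0.5419922 ,  0.68843372,  0.22908688],
       [ 0.44609411, -0.52446358,  0.72521583, -1.73206922],
       [ 0.        ,  0.        ,  0.        ,  1.        ]])}
top {'color': (400, 640, 3), 'depth': (400, 640), 'vfov': 52.71920276314145, 'cx': 314.56426045521164, 'cy': 198.90866435276826, 'view': array([[-0.02501753, -0.99962548, -0.01109122,  0.0311853 ],
       [ 0.9806522 , -0.02669441,  0.19392956, -0.56711438],
       [-0.194153  , -0.00602499,  0.98095276, -0.84700795],
       [ 0.        ,  0.        ,  0.        ,  1.        ]])}
{'clock': 0.1, 'joints': array([ 1.00599911e+00,  2.87142701e-01,  1.57803665e+00,  2.57065847e-05,
        1.27860475e+00, -1.49993865e-01]), 'joint_velocities': array([-1.33235152e-03, -1.00895285e-03, -3.21870356e-03,  9.95311799e-06,
        1.73810881e-03, -1.28415006e-03]), 'joint_efforts': array([ 9.76031479e-04, -4.07294583e+01, -2.93699902e+01, -9.13777239e-05,
        3.42964340e-03, -1.33267136e-05]), 'eef_pos': array([0.27169254, 0.61729474, 0.24703843]), 'ee_rot': array([[-1.19375456e-03,  4.03015476e-01,  9.15192385e-01],
       [-1.83793390e-03,  9.15190607e-01, -4.03017091e-01],
       [-9.99997598e-01, -2.16316659e-03, -3.51797157e-04]]), 'force': array([-0.81867831, -0.70118151, -0.79254312]), 'moment': array([ 0.02224464, -0.05495853, -0.01263278]), 'finger_gap': 0.9966139538513309}
```

View pics/top0.png

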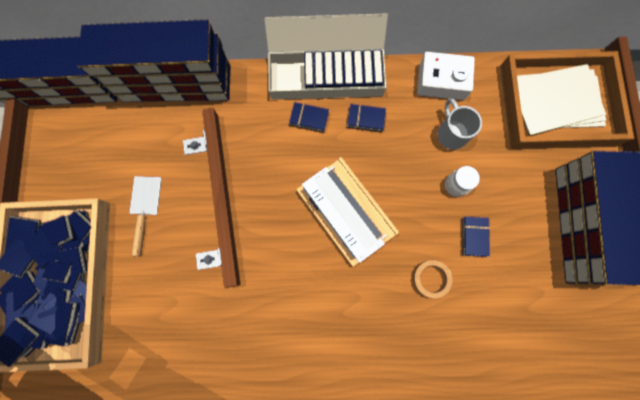

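View pics/scene0.png

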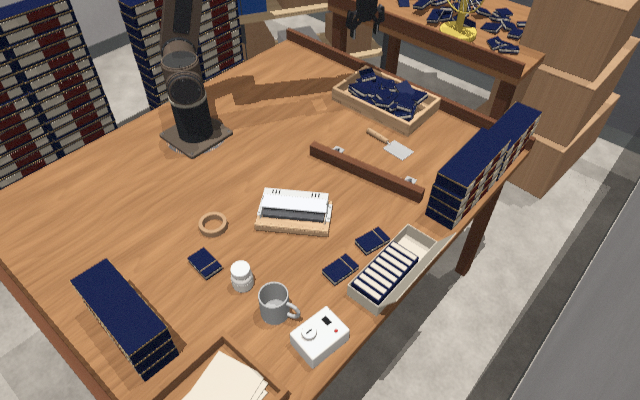

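The top view shows the fence at left, its top running from about (212,110) to (236,284) with the working face towards the right. The sealer's corners are at about (297,191) for back corner a, (354,265) for back corner b, (341,159) and (397,232). The scene view confirms the layout. The sealer has to turn clockwise as seen from above and then go towards +y.

Run:
```python
from h import *
import pickle
d=pickle.load(open("top0.pkl","rb")); save(d,"crop.png",(190,95,420,295),2.9)
print("cam",ray(d,0,0)[0])
for n in ["top","scene"]:
    d=pickle.load(open(n+"0.pkl","rb"))
    f=200/np.tan(np.radians(d["vfov"])/2);c,_=ray(d,0,0)
    vv,uu=np.mgrid[0:400,0:640]; V=d["view"];R=V[:3,:3]
    P=np.stack([(uu-d["cx"])/f,-(vv-d["cy"])/f,-np.ones_like(uu,float)],-1)*d["depth"][...,None]
    W=P@R+c; np.save(n+"W.npy",W)
    m=(W[...,2]>.018)&(W[...,2]<.09)&(W[...,0]>.3)&(W[...,0]<.8)&(W[...,1]<.3)&(W[...,1]>-.2)
    lab,L,st,ce=cv2.connectedComponentsWithStats(m.astype(np.uint8))[0:4]
    for i in range(1,lab):
        if st[i,4]<80: continue
        Q=W[L==i]; r=cv2.minAreaRect(Q[:,:2].astype(np.float32)*1000); print(n,i,st[i],r,"z99",np.percentile(Q[:,2],99).round(4))
    g=(abs(W[...,2])<.012)&(abs(W[...,0]-.55)<.2)&(abs(W[...,1]-.05)<.2); print("bench z",np.median(W[g][:,2]))
```

```text
cam [0.39247301 0.01093162 0.9412009 ]
top 1 [ 202  107   37  180 2709] ((589.2813110351562, 238.10252380371094), (419.84320068359375, 35.737857818603516), 8.200349807739258) z99 0.0519
top 2 [347 106  39  24 742] ((774.8580932617188, -113.89035034179688), (87.9747314453125, 55.53068161010742), 81.18245697021484) z99 0.0262
top 3 [289 108  40  22 668] ((779.8638305664062, 25.81028175354004), (89.17559814453125, 53.98881912231445), 78.28523254394531) z99 0.0268
top 4 [ 296  157  103  109 5419] ((546.103759765625, -55.23878479003906), (221.78482055664062, 130.5159912109375), 34.410709381103516) z99 0.0746
bench z 0.0003316289802170469
scene 1 [ 310  141  115   59 1533] ((588.239013671875, 233.89907836914062), (420.53057861328125, 39.841468811035156), 8.559635162353516) z99 0.0538
scene 2 [ 254  187   79   48 2922] ((545.4495849609375, -57.562583923339844), (221.3914794921875, 130.27708435058594), 35.22392654418945) z99 0.0761
scene 3 [355 226  31  27 394] ((778.2686767578125, 24.945308685302734), (92.51107788085938, 56.69685363769531), 78.14462280273438) z99 0.0283
scene 4 [322 253  35  29 519] ((773.2083129882812, -113.26583862304688), (90.90755462646484, 56.46034622192383), 83.3387222290039) z99 0.028
bench z 0.001125027111457344
```

View pics/crop.png

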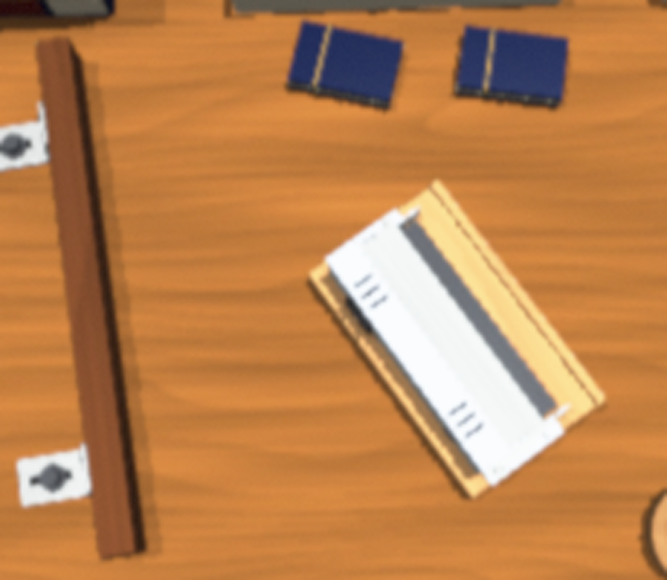

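Depth outlines from both views agree. The sealer is at about (0.546, -0.056) with yaw about 34.7°, and the fence yaw is about 8.4°. So the sealer needs to turn about -26° and then travel about 200 mm. In the crop the fence's face edge runs (70,40) to (133,553), and the front-b corner is at (605,398).

I'll start by aligning the tool with the fence, shutting the fingers and crossing over.

>>> drive_tool(
  dp=[
    [0,0,0],
    [0,0,0],
    [0,0,0],
    [0,0,0],
    [0,0,0],
    [0,0,0],
    [0,0,0],
  ],
  twist=[
    [0.145,0,0],
    [0.145,0,0],
    [0.145,0,0],
    [0.145,0,0],
    [0.145,0,0],
    [0.145,0,0],
    [0.145,0,0],
  ],
  fingers=-1,
)

```text
clock: 0.8
eef_pos: [0.2702, 0.615, 0.241]
ee_rot: [[-0.007, 0.994, 0.106], [-0.01, 0.106, -0.994], [-1.0, -0.008, 0.01]]
force: [-0.3, -0.0, 0.2]
finger_gap: -0.004
```

```bash
cat >> h.py <<'E'
def cloud(d):
    f=200/np.tan(np.radians(d["vfov"])/2);c,_=ray(d,0,0)
    vv,uu=np.mgrid[0:400,0:640]
    return np.stack([(uu-d["cx"])/f,-(vv-d["cy"])/f,-np.ones_like(uu,float)],-1)*d["depth"][...,None]@d["view"][:3,:3]+c
E
python3 - <<'E'
from h import *
import pickle
d=pickle.load(open("top0.pkl","rb"));s=pickle.load(open("scene0.pkl","rb"))
a=atz(d,214.1,108.8,.048);b=atz(d,235.9,285.7,.048);print("face top edge",a,b,np.degrees(np.arctan2((a-b)[1],(a-b)[0])))
for n,dd in (("top",d),("scene",s)):
    W=cloud(dd)
    m=(W[...,2]>.043)&(W[...,2]<.056)&(W[...,0]>.35)&(W[...,0]<.85)&(W[...,1]<.3)&(W[...,1]>.15)
    Q=W[m]; th=np.radians(8.4); ex=np.array([np.cos(th),np.sin(th)]);ey=np.array([-ex[1],ex[0]])
    X=Q[:,:2]@ex;Y=Q[:,:2]@ey
    print(n,"fence x range",X.min(),X.max(),"y pct",np.percentile(Y,[0,1,2,5,50,95,98,100]).round(4))
    # edge per bin
    bx=np.linspace(X.min()+.01,X.max()-.01,15);lo=[Y[(X>=p)&(X<q)].min() for p,q in zip(bx,bx[1:])]
    print(np.round(lo,4), np.degrees(np.polyfit((bx[1:]+bx[:-1])/2,lo,1)[0]))
for nm,u,v,z in(("jar",462,178,.075),("pack_c",476,237,.022),("tape",433,279,.024),("mug",462,122,.085)): print(nm,atz(d,u,v,z))
q=telemetry.get_state();print(q["eef_pos"],q["ee_rot"].round(3),q["force"],q["finger_gap"])
E
```

```text
face top edge [0.79308853 0.24871689 0.048     ] [0.38210349 0.19175516 0.048     ] 7.890814726929424
top fence x range 0.4078612518387765 0.8745358220654421 y pct [0.0977 0.1127 0.1318 0.1328 0.1458 0.1592 0.1608 0.1737]
[0.1325 0.1323 0.1324 0.1322 0.1326 0.1319 0.1319 0.1318 0.1318 0.1319
 0.1321 0.1316 0.1317 0.099 ] -1.7916634043175559
scene fence x range 0.405793671123497 0.8724278074832865 y pct [0.0979 0.1007 0.1281 0.1307 0.144  0.1596 0.1615 0.1658]
[0.13   0.1296 0.1268 0.1306 0.1292 0.129  0.1288 0.129  0.1298 0.1322
 0.1307 0.1286 0.1291 0.0996] -1.4474012752326428
jar [ 0.60198355 -0.30936519  0.075     ]
pack_c [ 0.47635877 -0.34741398  0.022     ]
tape [ 0.38549063 -0.24198741  0.024     ]
mug [ 0.72832303 -0.317998    0.085     ]
[0.27023606 0.61504266 0.24098571] [[-0.007  0.994  0.106]
 [-0.01   0.106 -0.994]
 [-1.    -0.008  0.01 ]] [-0.30829389 -0.00130713  0.16821953] -0.0036475509421801757
```

>>> drive_tool(
  dp=[
    [0,0,0],
    [0,15,45],
    [0,15,45],
    [0,15,45],
    [0,10,48],
    [0,10,48],
    [0,8,49],
    [0,8,49],
  ],
  twist=[
    [-0.038,0,0],
    [0,0,0],
    [0,0,0],
    [0,0,0],
    [0,0,0],
    [0,0,0],
    [0,0,0],
    [0,0,0],
  ],
  fingers=-1,
)

```text
clock: 1.6
eef_pos: [0.3965, 0.2977, 0.2375]
ee_rot: [[-0.012, 0.988, 0.154], [-0.016, 0.153, -0.988], [-1.0, -0.014, 0.014]]
force: [0.8, -0.3, 1.1]
finger_gap: 0.0
```

>>> drive_tool(
  dp=[
    [0,8,49],
    [0,8,49],
    [0,8,49],
    [0,8,49],
    [0,8,49],
    [0,8,49],
    [0,8,49],
    [0,5,49],
  ],
  twist=[
    [0,0,0],
    [0,0,0],
    [0,0,0],
    [0,0,0],
    [0,0,0],
    [0,0,0],
    [0,0,0],
    [0,0,0],
  ],
)

```text
clock: 2.4
eef_pos: [0.5131, -0.0849, 0.2396]
ee_rot: [[-0.013, 0.988, 0.154], [-0.015, 0.154, -0.988], [-1.0, -0.015, 0.013]]
force: [0.9, 1.0, 0.0]
finger_gap: 0.001
```

>>> drive_tool(
  dp=[
    [0,1,48],
    [0,1,48],
    [0,0,4],
    [48,0,0],
    [48,0,0],
    [48,0,0],
    [45,0,0],
    [0,0,0],
  ],
  twist=[
    [0.01,0.013,0.015],
    [0,0,0],
    [0,0,0],
    [0,0,0],
    [0,0,0],
    [0,0,0],
    [0,0,0],
    [0,0,0],
  ],
)

```text
clock: 3.2
eef_pos: [0.531, -0.193, 0.0462]
ee_rot: [[0.003, 0.991, 0.134], [-0.001, 0.134, -0.991], [-1.0, 0.003, 0.001]]
force: [-0.7, 0.9, -1.4]
finger_gap: -0.005
```

```bash
cat >> h.py <<'E'
th=np.radians(8.3); EX=np.array([np.cos(th),np.sin(th)]); EY=np.array([-EX[1],EX[0]])
def F(p): return (float(np.dot(p[:2],EX)),float(np.dot(p[:2],EY)))
def tool():
    s=telemetry.get_state(); p=s["eef_pos"]; R=s["ee_rot"]
    print("t",round(s["clock"],2),"F",np.round(F(p),4),"z",round(p[2],4),"yaw",np.degrees(np.arctan2(R[1,1],R[0,1])).round(2),"xaxis",R[:,0].round(3),"f",s["force"].round(1),"gap",round(s["finger_gap"],3))
E
python3 - <<'E'
from h import *
tool()
save(cap("scene"),"s1.png",(200,140,400,300),3);
E
```

```text
t 3.2 F [ 0.4976 -0.2676] z 0.0462 yaw 7.71 xaxis [ 0.003 -0.001 -1.   ] f [-0.7  0.9 -1.4] gap -0.005
```

View pics/s1.png

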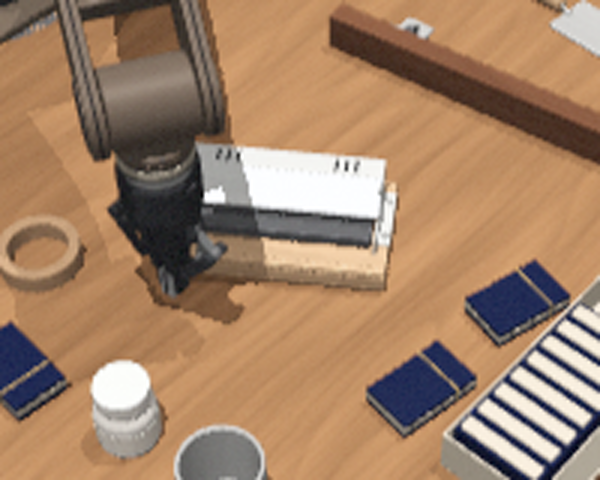

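The picture shows the shut fingertip at crop (172,290), just in front of the front-b corner and clear of the jar and tape. Next I go down to board height and make the first push.

>>> drive_tool(
  dp=[
    [19,0,0],
    [0,0,-8],
    [0,0,-8],
    [0,0,-6],
    [0,-1,-6],
    [0,-1,-6],
    [0,-1,-6],
    [0,-1,-6],
  ],
  twist=[
    [-0.01,0,0],
    [0,0,0],
    [0,0,0],
    [0,0,0],
    [0,0,0],
    [0,0,0],
    [0,0,0],
    [0,0,0],
  ],
)

```text
clock: 4.05
eef_pos: [0.5323, -0.1503, 0.0466]
ee_rot: [[0.034, 0.988, 0.148], [-0.02, 0.149, -0.989], [-0.999, 0.031, 0.025]]
force: [-0.2, -5.9, -2.4]
finger_gap: -0.002
```

```bash
cat >> h.py <<'E'
from scipy.optimize import least_squares
def sealer(n="top",verbose=True):
    # board footprint incl. housing: points 18..80 mm above bench, near the last place, robot removed by height and size
    W=cloud(cap(n)); X=W[...,:2]@EX; Y=W[...,:2]@EY
    m=(W[...,2]>.018)&(W[...,2]<.080)&(X>.36)&(X<.75)&(Y>-.29)&(Y<.125)
    k,L,st,ce=cv2.connectedComponentsWithStats(m.astype(np.uint8))
    i=1+np.argmax(st[1:,4]); Q=np.stack([X[L==i],Y[L==i]],-1)
    r=cv2.minAreaRect((Q*1000).astype(np.float32)); print(n,"n",st[i,4],"rect",np.round(r[0],1),np.round(r[1],1),round(r[2],2))
    return Q
E
python3 - <<'E'
from h import *
tool(); sealer(); sealer("scene"); tool()
E
```

```text
t 4.05 F [ 0.5051 -0.2256] z 0.0466 yaw 8.56 xaxis [ 0.034 -0.02  -0.999] f [-0.2 -5.9 -2.4] gap -0.002
top n 4276 rect [ 533.  -129.3] [220.7 130. ] 25.39
scene n 2268 rect [ 537.8 -141.4] [229.6 148.9] 30.48
t 4.15 F [ 0.5048 -0.2249] z 0.0464 yaw 8.53 xaxis [ 0.033 -0.018 -0.999] f [ 0.4 -3.4 -0.5] gap 0.001
```

Run:
```python
from h import *
print(telemetry.get_state()["joints"].round(3))
d=cap("scene"); save(d,"s2.png",(230,180,310,250),7); 
s=telemetry.get_state();p=s["eef_pos"];R=s["ee_rot"]
print("tip17 px",proj(d,p+R[:,0]*.017),"below bench",proj(d,[p[0],p[1],0]),"crop",[(u-230)*7 for u in [proj(d,p+R[:,0]*.017)[0]]],(proj(d,p+R[:,0]*.017)[1]-180)*7)
```

```text
[-0.457  0.262  2.021 -0.003  0.821 -0.604]
tip17 px (np.float64(268.9163799675455), np.float64(228.07396979500072)) below bench (np.float64(269.55468658411434), np.float64(234.2414515522628)) crop [np.float64(272.41465977281837)] 336.51778856500505
```

View pics/s2.png

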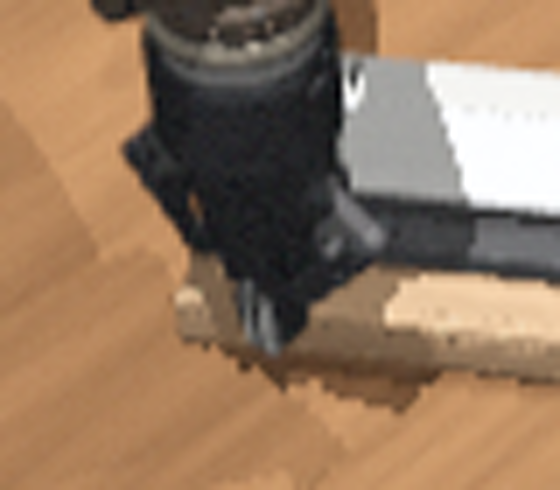

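The enlarged crop shows the tip at (272,350), standing against the front edge or lip of the board. The measured z stayed at 46 mm, so the commanded drop didn't happen. I'll back off, straighten and go down on its own to see why.

>>> drive_tool(
  dp=[
    [0,0,8],
    [0,0,6],
    [0,0,0],
  ],
  twist=[
    [0,-0.025,-0.03],
    [0,0,0],
    [0,0,0],
  ],
)

```text
clock: 4.5
eef_pos: [0.5333, -0.1628, 0.0462]
ee_rot: [[0.003, 0.989, 0.145], [-0.043, 0.145, -0.989], [-0.999, -0.003, 0.043]]
force: [0.1, -0.2, 0.3]
finger_gap: -0.002
```

>>> drive_tool(
  dp=[
    [10,0,0],
  ],
  twist=[
    [0,0,0],
  ],
)

```text
clock: 4.6
eef_pos: [0.5341, -0.1635, 0.037]
ee_rot: [[0.006, 0.99, 0.144], [-0.043, 0.144, -0.989], [-0.999, -0.0, 0.044]]
force: [-0.2, -0.2, -1.0]
finger_gap: -0.005
```

>>> drive_tool(
  dp=[
    [0,0,0],
  ],
  twist=[
    [0,0,0],
  ],
)

```text
clock: 4.7
eef_pos: [0.5326, -0.1628, 0.0349]
ee_rot: [[0.002, 0.99, 0.144], [-0.041, 0.144, -0.989], [-0.999, -0.003, 0.041]]
force: [-1.0, -0.4, 0.3]
finger_gap: 0.0
```

>>> drive_tool(
  dp=[
    [0,0,0],
    [5,0,0],
    [0,0,0],
  ],
  twist=[
    [0,0.041,0.003],
    [0,0,0],
    [0,0,0],
  ],
)

```text
clock: 5.0
eef_pos: [0.5312, -0.1617, 0.0278]
ee_rot: [[-0.003, 0.99, 0.143], [0.003, 0.143, -0.99], [-1.0, -0.003, -0.004]]
force: [-0.2, 0.0, -0.5]
finger_gap: -0.004
```

>>> drive_tool(
  dp=[
    [3,0,0],
    [0,0,0],
  ],
  twist=[
    [0,0,0],
    [0,0,0],
  ],
)

```text
clock: 5.2
eef_pos: [0.5307, -0.1612, 0.024]
ee_rot: [[-0.004, 0.99, 0.144], [0.003, 0.144, -0.99], [-1.0, -0.004, -0.004]]
force: [0.5, -0.2, 1.1]
finger_gap: 0.001
```

>>> drive_tool(
  dp=[
    [0,0,-6],
    [0,0,-4],
    [0,0,-4],
  ],
  twist=[
    [0,0,0],
    [0,0,0],
    [0,0,0],
  ],
)

```text
clock: 5.5
eef_pos: [0.5298, -0.1493, 0.0247]
ee_rot: [[-0.001, 0.989, 0.146], [-0.004, 0.146, -0.989], [-1.0, -0.001, 0.004]]
force: [0.4, -6.0, -1.0]
finger_gap: 0.002
```

>>> drive_tool(
  dp=[
    [0,-1,-5],
    [0,-1,-5],
    [0,-1,-5],
    [0,-1,-5],
    [0,-1,-5],
    [0,0,0],
  ],
  twist=[
    [0,0,0],
    [0,0,0],
    [0,0,0],
    [0,0,0],
    [0,0,0],
    [0,0,0],
  ],
)

```text
clock: 6.1
eef_pos: [0.5237, -0.1303, 0.0265]
ee_rot: [[0.01, 0.988, 0.154], [-0.023, 0.154, -0.988], [-1.0, 0.007, 0.024]]
force: [-0.1, -1.0, 1.3]
finger_gap: 0.001
```

Run:
```python
from h import *
tool(); sealer(); sealer("scene")
```

```text
t 6.1 F [ 0.4994 -0.2045] z 0.0265 yaw 8.85 xaxis [ 0.01  -0.023 -1.   ] f [-0.1 -1.   1.3] gap 0.001
top n 4183 rect [ 533.1 -109. ] [220.8 130.2] 21.1
scene n 2294 rect [ 539.1 -127.5] [230.  156.2] 26.47
```

Pushing straight along Y gave too small a lever. I'll move nearer the corner and push along the board's normal.

>>> drive_tool(
  dp=[
    [0,0,14],
    [0,-12,6],
    [2,-10,0],
    [0,0,-3],
    [0,0,0],
  ],
  twist=[
    [0.01,0.024,-0.007],
    [0,0,0],
    [0,0,0],
    [0,0,0],
    [0,0,0],
  ],
)

```text
clock: 6.7
eef_pos: [0.5016, -0.1485, 0.0244]
ee_rot: [[-0.003, 0.99, 0.143], [0.004, 0.143, -0.99], [-1.0, -0.002, -0.004]]
force: [-0.8, 0.5, -0.0]
finger_gap: -0.002
```

>>> drive_tool(
  dp=[
    [0,-2,-5],
    [0,-2,-5],
    [0,-2,-5],
    [0,-2,-5],
    [0,-2,-5],
    [0,-2,-5],
    [0,-1,-5],
    [0,0,0],
  ],
  twist=[
    [0,0,0],
    [0,0,0],
    [0,0,0],
    [0,0,0],
    [0,0,0],
    [0,0,0],
    [0,0,0],
    [0,0,0],
  ],
)

```text
clock: 7.5
eef_pos: [0.4828, -0.1144, 0.0247]
ee_rot: [[0.0, 0.989, 0.147], [-0.003, 0.147, -0.989], [-1.0, -0.0, 0.003]]
force: [1.4, -3.3, -1.7]
finger_gap: -0.001
```

Run:
```python
from h import *
tool(); sealer()
```

```text
t 7.5 F [ 0.4612 -0.1829] z 0.0247 yaw 8.45 xaxis [ 0.    -0.003 -1.   ] f [ 1.4 -3.3 -1.7] gap -0.001
top n 4760 rect [534.1 -88. ] [221.6 130.2] 12.71
```

>>> drive_tool(
  dp=[
    [0,0,-5],
    [0,0,-5],
    [0,0,-5],
    [0,0,-5],
    [0,0,-5],
    [0,0,-5],
    [0,0,-4],
    [0,0,0],
  ],
  twist=[
    [0,0,0],
    [0,0,0],
    [0,0,0],
    [0,0,0],
    [0,0,0],
    [0,0,0],
    [0,0,0],
    [0,0,0],
  ],
)

```text
clock: 8.35
eef_pos: [0.4759, -0.0824, 0.0248]
ee_rot: [[-0.007, 0.989, 0.151], [-0.008, 0.151, -0.989], [-1.0, -0.008, 0.007]]
force: [-0.4, -1.3, -0.9]
finger_gap: -0.001
```

Run:
```python
from h import *
tool(); sealer()
```

```text
t 8.35 F [ 0.459  -0.1502] z 0.0248 yaw 8.67 xaxis [-0.007 -0.008 -1.   ] f [-0.4 -1.3 -0.9] gap -0.001
top n 4514 rect [541.4 -65.6] [221.7 129.9] 5.53
```

>>> drive_tool(
  dp=[
    [0,0,-5],
    [0,0,-5],
    [0,0,-5],
    [0,0,-5],
    [0,0,-3],
    [0,0,0],
  ],
  twist=[
    [0.005,0,0],
    [0,0,0],
    [0,0,0],
    [0,0,0],
    [0,0,0],
    [0,0,0],
  ],
)

```text
clock: 9.0
eef_pos: [0.4716, -0.0616, 0.0248]
ee_rot: [[-0.011, 0.989, 0.147], [-0.012, 0.147, -0.989], [-1.0, -0.013, 0.01]]
force: [0.6, -2.3, -1.6]
finger_gap: -0.001
```

Run:
```python
from h import *
tool(); sealer()
```

```text
t 9.0 F [ 0.4577 -0.129 ] z 0.0248 yaw 8.47 xaxis [-0.011 -0.012 -1.   ] f [ 0.6 -2.3 -1.6] gap -0.001
top n 4214 rect [546.3 -52.1] [221.9 129.8] 0.34
```

Now 0.3° to the fence. I'll back off, move to the middle of the front edge and half-open the fingers for a two-point push.

>>> drive_tool(
  dp=[
    [0,0,12],
    [0,0,12],
    [0,30,0],
    [0,30,0],
    [0,28,0],
    [0,0,0],
  ],
  twist=[
    [0,0.01,0.013],
    [0,0,0],
    [0,0,0],
    [0,0,0],
    [0,0,0],
    [0,0,0],
  ],
  fingers=-1,
)

```text
clock: 9.65
eef_pos: [0.5642, -0.0717, 0.024]
ee_rot: [[-0.003, 0.99, 0.14], [0.008, 0.14, -0.99], [-1.0, -0.002, -0.008]]
force: [0.3, 0.4, 0.7]
finger_gap: -0.002
```

>>> drive_tool(
  dp=[
    [0,0,0],
    [0,0,0],
    [0,0,0],
    [0,0,0],
  ],
  twist=[
    [0,0,0],
    [0,0,0],
    [0,0,0],
    [0,0,0],
  ],
  fingers=0,
)

```text
clock: 10.05
eef_pos: [0.5612, -0.0713, 0.0226]
ee_rot: [[-0.008, 0.99, 0.138], [0.011, 0.138, -0.99], [-1.0, -0.007, -0.012]]
force: [-0.1, -0.3, 0.1]
finger_gap: 0.503
```

```bash
cat >> h.py <<'E'
def edges(n="top"):
    # back edge of the board and fence face, each line-fitted in the fence frame
    W=cloud(cap(n)); X=W[...,:2]@EX; Y=W[...,:2]@EY; Z=W[...,2]
    def fit(m,lo,hi,fn):
        b=np.arange(lo,hi,.012); x=[];y=[]
        for p in b:
            k=m&(X>=p)&(X<p+.012)
            if k.sum()>2: x.append(p+.006); y.append(fn(Y[k]))
        x=np.array(x);y=np.array(y);c=np.polyfit(x,y,1);r=y-np.polyval(c,x);g=abs(r)<.003
        c=np.polyfit(x[g],y[g],1);return c,g.sum()
    fc,nf=fit((Z>.040)&(Z<.056)&(Y>.10)&(Y<.18),.42,.81,np.min)
    return fc,nf,fit,X,Y,Z
E
python3 - <<'E'
from h import *
tool(); sealer(); 
fc,nf,fit,X,Y,Z=edges()
print("fence ang",np.degrees(fc[0]),"Y@.55",np.polyval(fc,.55),nf)
m=(Z>.018)&(Z<.08)&(Y>-.15)&(Y<.09)
k,L,st,ce=cv2.connectedComponentsWithStats(m.astype(np.uint8)); L=L==1+np.argmax(st[1:,4])
bc,nb=fit(L,.455,.64,np.max); print("back ang",np.degrees(bc[0]),np.polyval(bc,.55),nb)
save(cap("top"),"t2.png",(190,95,420,295),2.9)
E
```

```text
t 10.05 F [ 0.545  -0.1516] z 0.0226 yaw 7.96 xaxis [-0.008  0.011 -1.   ] f [-0.1 -0.3  0.1] gap 0.503
top n 3625 rect [546.3 -52. ] [222.1 129.5] 0.43
fence ang 0.004390350315683017 Y@.55 0.13313327256019863 33
back ang 0.4891996883151446 0.012540516572494848 16
```

View pics/t2.png

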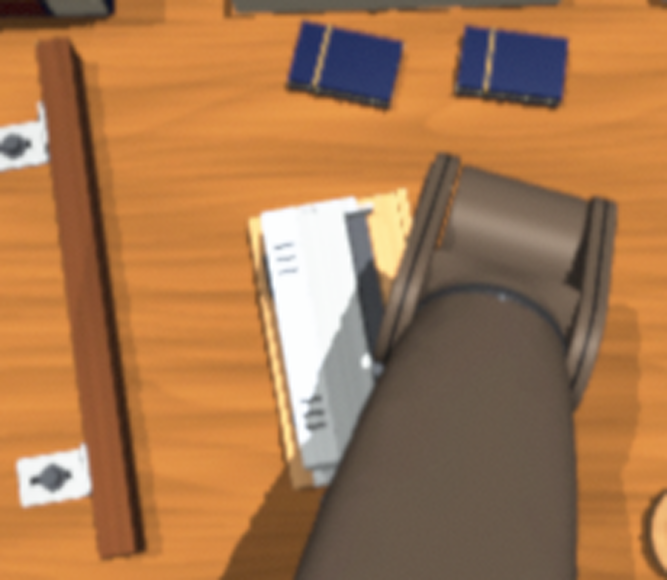

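The picture shows the sealer parallel to the fence, with its back edge at crop (250,215)–(297,485) and the fence face at (85,80)–(140,550). The fits give 0.45° of residual skew and a gap of about 120 mm. Two-point push next.

>>> drive_tool(
  dp=[
    [0,0,-10],
    [0,0,-8],
    [0,0,-5],
    [0,0,-8],
    [0,0,-8],
    [0,0,-8],
    [0,0,-8],
    [0,0,-8],
  ],
  twist=[
    [-0.006,-0.012,0.007],
    [0,0,0],
    [0,0,0],
    [0,0,0],
    [0,0,0],
    [0,0,0],
    [0,0,0],
    [0,0,0],
  ],
)

```text
clock: 11.0
eef_pos: [0.5538, -0.0121, 0.0234]
ee_rot: [[0.009, 0.988, 0.153], [-0.019, 0.153, -0.988], [-1.0, 0.006, 0.02]]
force: [0.5, -6.3, -0.9]
finger_gap: 0.5
```

```bash
cat >> h.py <<'E'
def gap(n="top"):
    fc,nf,fit,X,Y,Z=edges(n)
    m=(Z>.018)&(Z<.08)&(Y>-.16)&(Y<.125)
    k,L,st,ce=cv2.connectedComponentsWithStats(m.astype(np.uint8)); L=L==1+np.argmax(st[1:,4])
    x1=X[L].max(); x0=X[L].min(); bc,nb=fit(L,x0+.02,x1-.02,np.max)
    print("fence",np.degrees(fc[0]).round(2),np.polyval(fc,.55).round(4),"back ang",np.degrees(bc[0]).round(2),"gap@.55",(np.polyval(fc,.55)-np.polyval(bc,.55)).round(4),nb,"x",x0.round(4),x1.round(4))
E
python3 - <<'E'
from h import *
tool(); gap(); sealer()
E
```

```text
t 11.0 F [ 0.5463 -0.0919] z 0.0234 yaw 8.8 xaxis [ 0.009 -0.019 -1.   ] f [ 0.5 -6.3 -0.9] gap 0.5
fence 0.03 0.1332 back ang -8.4 gap@.55 0.0924 9 x 0.8209 0.9642
top n 1574 rect [559.7   8.7] [195.1  83.8] 0.33
```

>>> drive_tool(
  dp=[
    [0,0,-8],
    [0,0,-8],
    [0,0,-8],
    [0,0,-8],
    [0,0,-8],
    [0,0,-8],
    [0,0,-6],
    [0,0,0],
  ],
  twist=[
    [0.01,0.02,-0.006],
    [0,0,0],
    [0,0,0],
    [0.003,0.005,0],
    [0,0,0],
    [0.003,0.005,0],
    [0,0,0],
    [0,0,0],
  ],
)

```text
clock: 11.9
eef_pos: [0.5472, 0.0364, 0.0232]
ee_rot: [[0.002, 0.99, 0.144], [-0.003, 0.144, -0.99], [-1.0, 0.002, 0.004]]
force: [-1.1, 0.6, 0.4]
finger_gap: 0.501
```

```bash
sed -i 's/(Y>-.16)&(Y<.125)/(Y>-.16)\&(Y<.131)\&(X>.4)\&(X<.75)/' h.py
python3 - <<'E'
from h import *
tool(); gap(); sealer()
E
```

```text
t 11.9 F [ 0.5468 -0.0429] z 0.0232 yaw 8.28 xaxis [ 0.002 -0.003 -1.   ] f [-1.1  0.6  0.4] gap 0.501
fence -0.04 0.1332 back ang -0.11 gap@.55 0.0353 12 x 0.4767 0.6594
top n 1165 rect [566.7  64.7] [ 70.1 185.9] 88.43
```

>>> drive_tool(
  dp=[
    [0,0,-5],
    [0,0,-5],
    [0,0,-5],
    [0,0,-5],
    [0,0,-5],
    [0,0,0],
  ],
  twist=[
    [0,0,0],
    [0.003,0.005,0],
    [0,0,0],
    [0.003,0.005,0],
    [0,0,0],
    [0,0,0],
  ],
)

```text
clock: 12.6
eef_pos: [0.5449, 0.0556, 0.0232]
ee_rot: [[0.003, 0.99, 0.142], [-0.005, 0.142, -0.99], [-1.0, 0.003, 0.005]]
force: [-1.7, 0.3, -0.4]
finger_gap: 0.503
```

Run:
```python
from h import *
tool(); gap();
```

```text
t 12.6 F [ 0.5472 -0.0237] z 0.0232 yaw 8.19 xaxis [ 0.003 -0.005 -1.   ] f [-1.7  0.3 -0.4] gap 0.503
fence -0.03 0.1333 back ang 0.12 gap@.55 0.016 12 x 0.4848 0.6592
```

>>> drive_tool(
  dp=[
    [0,0,-3.5],
    [0,0,-3.5],
    [0,0,-3.5],
    [0,0,-3.5],
  ],
  twist=[
    [0,0.003,0],
    [0,0,0],
    [0,0.003,0],
    [0,0,0],
  ],
)

```text
clock: 13.05
eef_pos: [0.5439, 0.0652, 0.0233]
ee_rot: [[0.004, 0.989, 0.146], [-0.008, 0.146, -0.989], [-1.0, 0.003, 0.008]]
force: [0.7, -6.7, -0.2]
finger_gap: 0.505
```

>>> drive_tool(
  dp=[
    [0,0,-3],
    [0,0,-3],
  ],
  twist=[
    [0,0.002,0],
    [0,0,0],
  ],
)

```text
clock: 13.25
eef_pos: [0.5436, 0.0689, 0.0233]
ee_rot: [[0.005, 0.989, 0.147], [-0.01, 0.147, -0.989], [-1.0, 0.004, 0.011]]
force: [1.1, -6.9, -0.1]
finger_gap: 0.493
```

Run:
```python
from h import *
tool(); gap();
```

```text
t 13.25 F [ 0.5478 -0.0103] z 0.0233 yaw 8.48 xaxis [ 0.005 -0.01  -1.   ] f [ 1.1 -6.9 -0.1] gap 0.493
fence -0.06 0.1333 back ang -0.05 gap@.55 0.0031 11 x 0.4938 0.6597
```

>>> drive_tool(
  dp=[
    [0,0,-3],
    [0,0,-2.5],
  ],
  twist=[
    [0,0.004,0],
    [0,0,0],
  ],
)

```text
clock: 13.5
eef_pos: [0.5433, 0.0714, 0.0233]
ee_rot: [[0.005, 0.989, 0.15], [-0.013, 0.15, -0.989], [-1.0, 0.003, 0.013]]
force: [-0.3, -13.6, -0.6]
finger_gap: 0.497
```

>>> drive_tool(
  dp=[
    [0,0,-2.5],
  ],
  twist=[
    [0,0,0],
  ],
)

```text
clock: 13.6
eef_pos: [0.5433, 0.0714, 0.0234]
ee_rot: [[0.005, 0.989, 0.151], [-0.017, 0.151, -0.988], [-1.0, 0.003, 0.018]]
force: [1.8, -13.1, -1.3]
finger_gap: 0.502
```

>>> drive_tool(
  dp=[
    [0,0,-2.5],
  ],
  twist=[
    [0,0,0],
  ],
)

```text
clock: 13.7
eef_pos: [0.5433, 0.0714, 0.0234]
ee_rot: [[0.006, 0.988, 0.151], [-0.022, 0.152, -0.988], [-1.0, 0.002, 0.023]]
force: [0.3, -12.0, -1.1]
finger_gap: 0.498
```

Contact: motion has stopped and the force has doubled to 13 N. One firmer press to seat it, then back away and lift.

>>> drive_tool(
  dp=[
    [0,0,-5],
    [0,0,-5],
  ],
  twist=[
    [0.01,0.015,0],
    [0,0,0],
  ],
)

```text
clock: 13.9
eef_pos: [0.5427, 0.0718, 0.0235]
ee_rot: [[0.004, 0.989, 0.148], [-0.026, 0.148, -0.989], [-1.0, -0.0, 0.026]]
force: [0.1, -21.9, -1.1]
finger_gap: 0.5
```

>>> drive_tool(
  dp=[
    [0,0,2],
    [0,0,6],
    [0,0,12],
    [0,0,20],
    [-30,0,30],
    [-45,0,0],
    [-45,0,0],
    [-45,0,0],
  ],
  twist=[
    [0,0,0],
    [0,0,0],
    [0,0,0],
    [0,0,0],
    [0,0,0],
    [0,0,0],
    [0,0,0],
    [0,0,0],
  ],
)

```text
clock: 14.7
eef_pos: [0.5474, 0.0032, 0.186]
ee_rot: [[-0.017, 0.989, 0.146], [-0.017, 0.146, -0.989], [-1.0, -0.02, 0.015]]
force: [0.1, 0.2, -0.0]
finger_gap: 0.496
```

>>> drive_tool(
  dp=[
    [-10,0,45],
    [0,0,48],
    [0,0,48],
    [0,0,48],
    [0,0,0],
  ],
  twist=[
    [0,0,0],
    [0,0,0],
    [0,0,0],
    [0,0,0],
    [0,0,0],
  ],
)

```text
clock: 15.2
eef_pos: [0.5819, -0.1896, 0.2127]
ee_rot: [[0.006, 0.988, 0.153], [-0.02, 0.153, -0.988], [-1.0, 0.003, 0.021]]
force: [0.4, 0.6, 0.5]
finger_gap: 0.503
```

Run:
```python
from h import *
tool(); 
d=cap("top"); save(d,"t3.png",(190,95,330,295),2.9); s=cap("scene"); save(s,"s3.png",(290,130,430,235),5)
for n in ("top","scene"):
    W=cloud(cap(n)); X=W[...,:2]@EX; Y=W[...,:2]@EY; Z=W[...,2]
    # board top + housing: ends and front edge
    m=(Z>.018)&(Z<.08)&(X>.4)&(X<.7)&(Y>-.05)&(Y<.128)
    x0,x1=X[m].min(),X[m].max(); b=np.arange(x0+.02,x1-.02,.012)
    fr=[Y[m&(X>=p)&(X<p+.012)].min() for p in b]; c=np.polyfit(b+.006,fr,1)
    h=[Y[m&(Z>.055)&(X>=p)&(X<p+.012)].max() for p in b]; ch=np.polyfit(b+.006,h,1)
    fm=(Z>.04)&(Z<.056)&(X>.42)&(X<.81)&(Y>.1275)&(Y<.18)
    print(n,"x",x0.round(4),x1.round(4),"front ang",np.degrees(c[0]).round(2),"frontY",np.polyval(c,.55).round(4),"sheet ang",np.degrees(ch[0]).round(2),"sheetY",np.polyval(ch,.55).round(4),"z99",np.percentile(Z[m],99).round(4))
    for z0,z1,lo,hi in((.018,.028,.0,.13),):
        k=m&(Z>z0)&(Z<z1)&(Y>.11); print(" board strip behind sheet: maxY",Y[k].max() if k.any() else None,k.sum())
```

```text
t 15.2 F [ 0.5484 -0.2716] z 0.2127 yaw 8.82 xaxis [ 0.006 -0.02  -1.   ] f [0.4 0.6 0.5] gap 0.503
top x 0.4382 0.6594 front ang -0.03 frontY 0.0035 sheet ang 0.96 sheetY 0.1206 z99 0.0745
 board strip behind sheet: maxY 0.12782280520866024 45Traceback (most recent call last):
  File "<stdin>", line 10, in <module>
    return umr_maximum(a, axis, None, out, keepdims, initial, where)
ValueError: zero-size array to reduction operation maximum which has no identity
```

View pics/t3.png

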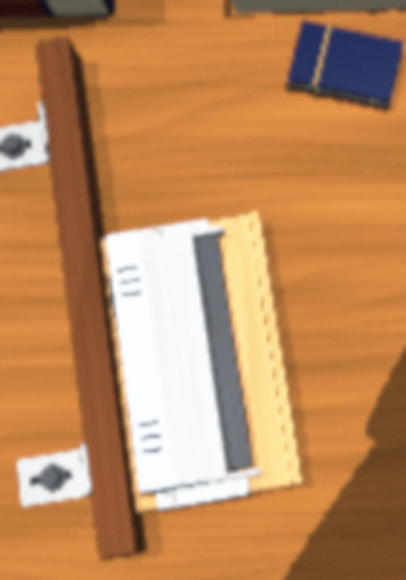

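View pics/s3.png

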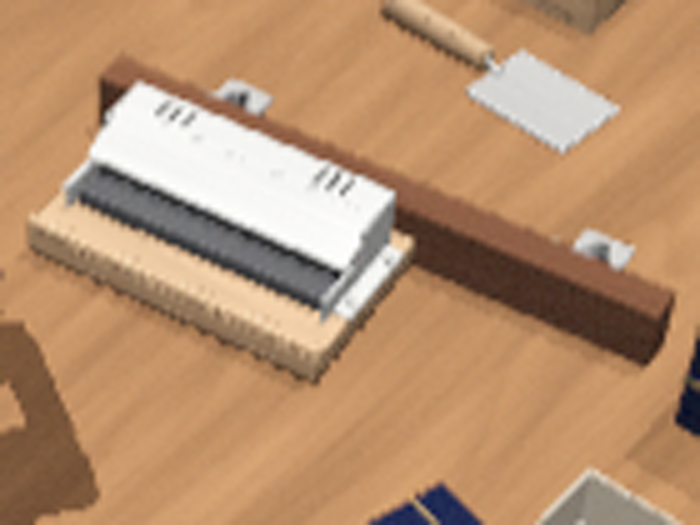

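The top crop shows the back edge lying along the fence face from (105,235) to (140,510). The scene crop shows the sealer flat, with its right back corner at (412,240) against the rail. The front edge fits at -0.03° and Y = 3.5 mm, against 3.3 mm expected for home. I'll check that the other things haven't moved, then hand in.

Run:
```python
from h import *
import pickle
a=pickle.load(open("scene0.pkl","rb")); b=cap("scene")
D=cv2.absdiff(a["color"],b["color"]).max(-1)
for nm,(x,y,w,h) in dict(jar=(228,258,30,38),tape=(195,210,35,30),pack_c=(186,246,38,34),mug=(256,280,48,45),pack1=(355,226,31,27),pack2=(322,253,35,29),scraper=(365,125,50,36)).items():
    print(nm,"changed px",int((D[y:y+h,x:x+w]>40).sum()))
order.close_job(); tool()
```

```text
jar changed px 0
tape changed px 0
pack_c changed px 0
mug changed px 0
pack1 changed px 0
pack2 changed px 0
scraper changed px 0
the job is handed in; nothing more can be done
the job is handed in; nothing more can be done
```

The sealer is home, with its back edge against the fence, and I handed the job in at about 15 s on the robot's clock. I turned it about 26° clockwise by pushing its front corner at the -x end with shut fingertips. With it square to about 0.4° and still 120 mm off, I pushed it home with half-open fingers at the middle of the front edge, and it was within about 0.1° before it touched. It met the fence at about 13 N, and I seated it with one press of about 22 N.

**Last checks:**
- **Squareness and position:** the front edge is 0.03° off the fence direction. It lies 130 mm from the face to within 0.2 mm, which is the board's full depth. The board lies wholly within the fence's length, with about 30 mm to spare at the near end.
- **Other things:** the jar, tape roll, mug, scraper and all three packs show no changed pixels in the scene view. The gripper was raised and clear of everything.

**What failed or disagreed:**
- **First push:** the commanded drop to board height did not take effect, for a reason I did not find. The tip stayed about 29 mm up and pushed against the lip for a few millimetres. I backed off, went down again and carried on, and the sealer stayed flat.
- **Back-sheet angle:** a fit to the back sheet in the top view read about 1°. I don't trust it, because my cut-off next to the fence and the camera angle distort it. The front edge and both pictures contradict it.
- **Second view:** the same edge fit on the scene camera failed with a script error, so that view is confirmed only by eye.

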